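# Refit the run knob of a bench conveyor and hold it pressed

## Robot

A 7-joint arm with a two-finger parallel gripper is mounted at the origin on the work surface. World frame = base frame: x ahead of the robot, y to its left, z up, the work surface at z = 0. Lengths are in mm, angles in rad, forces in N, time in s.
With the tool pointing down it reaches from about 425 to 925 mm from the base axis. Payload 6.8 kg.
Tool frame: the origin (TCP) lies at the very end of the fingers, on their centre line; the grasp point (between the pads) lies 19 mm behind it; z points along the fingers, y is the line along which they close (so a half turn about z gives the same grasp; the last joint's range is limited). The gripper opens to 85 mm and grips with 20 to 120 N. Pads are 22 mm wide; open, the fingers measure 114 mm over their backs; the gripper's body (76 mm by 85 mm) begins 54 mm behind the grasp point. The pads swing forward as they close: fully open they stand 13 mm farther back than shut.
Start: joints at [-1.398, 0.477, 0.022, 1.555, -0.011, 1.109, -0.083], TCP at [187.055, 648.581, 231.308] pointing down, gripper open.
Joint ranges: [-2.96, 2.96], [-0.34, 2.1], [-1.41, 1.46], [0.24, 2.44], [-1.37, 4.51], [0.17, 1.92], [-2.96, 2.96]. Speed limits (rad/s): [2.39, 2.39, 3.14, 3.14, 3.14, 3.14, 3.14].

## Interface

Orientations are given as a unit quaternion [w, x, y, z].
In Python, from plant import manip gives the robot as it stands. The module is installed in compiled form; this text tells all that it offers. Calls block until the motion is done:
- manip.goto(position, orientation): joint-space move of the TCP to a pose.
- manip.servo_line(position, feed=150, rot=None, guard=None): straight line of the TCP; rot=None keeps the orientation; feed is the mean speed in mm/s. With guard (N) it stops when the force on the tool has changed by that much, and returns True; else False.
- manip.movej(angles): joint-space move.
- manip.move_gripper(opening): opening from 0.0 (shut) to 1.0 (fully open); the grip force is fixed at half the most; returns when the fingers have stopped.
- manip.sleep(seconds).
- manip.inverse_kinematics(position, orientation): joint angles nearest the present ones, or None.
- manip.state(): the state.
- manip.snapshot(name): name is "scene" or "top" or "wrist"; returns the picture (420x560x3 uint8, red, green, blue); there is no depth.
- manip.calibration(name): a dict with "K" (3x3 intrinsics, pixels), "k1" (the pictures are not rectified: a ray, as slopes to the right and down, at radius r is drawn at 1 + k1 r^2 times it, then the intrinsics apply), "R" (3x3) and "t" (3): a world point X has camera coordinates R X + t. Camera axes: x right, y down, z forward; pixel columns grow to the right and rows downward; lengths in mm; the calibration is good to about 2 mm. A picture is of the moment at which its call begins: read the wrist's pose just before it. calibration takes no time and is no camera call; for the wrist camera it gives the pose at the moment of the call.
A pose or a line that the arm cannot do raises manip.IKError and nothing moves.
- manip.hand_in(): hands the job in; it is judged then, once.
The state is a dict: "time_s": time; "joint_pos": joint angles; "qd": joint speeds; "joint_efforts": joint torques, N m; "tool_pos": TCP position; "orientation": TCP orientation; "ft_force": force on the tool from outside, world axes, zero at the start; "wrist_torque": the same for the moment, N m; "finger_gap": opening from 0.0 (shut) to 1.0 (fully open); "grip_force": force on a finger pad.
Only numpy, scipy, OpenCV 4.12 (cv2) and the standard library are available. Lean on these libraries where they do the work, as an engineer would, in place of code of your own. Each camera call takes 0.05 s, during which the arm holds its last target. There are 200 camera calls.

## Task

The black pointer knob has come off the conveyor's control box. Pick it up, turn it so that the flat in its bore matches the flat on the D-shaft, push it fully home on the shaft and keep pressing so that the sprung shaft stays pressed in: finish while still holding the knob down. Leave the other things on the bench where they are.

Things in the scene. Friction and masses are not known exactly. Their poses are not given: they have to be found in the camera images.
- knob: Loose black plastic knob, 42 to 84 g, standing on the bench on its round skirt (48 mm across, 20 mm high). On the skirt an upright grip bar 14 mm thick (along y), x from -22 to 20 mm, 26 mm high, with a pointed nose reaching x = +29 mm, white line on top; total height 46 mm. Origin: centre of the underside; z up, x along the bar to the nose. On the right of the box, turned up to 0.8 rad.
- knob_bore (a point): Mouth of the blind D-shaped bore, in the middle of the knob's underside (same point and axes as the knob). The bore goes up 18 mm along +z: round, 15.6 mm diameter, with one flat on the nose (+x) side, 4.8 mm from the axis.
- shaft_top (a point): Tip of the steel D-shaft that stands up from the middle of the control box: 14 mm diameter, 27 mm above the panel, last 5 mm tapered to about half width, one flat on the +x side, 4 mm from the axis. z up. The knob fits (0.8 mm play all round) with its x axis along this x axis. Fully home, the knob's origin is 18 mm below this point. 
- plunger (a joint): How far the sprung D-shaft is pressed down into the box: 0 free (out) to 0.005 m fully in (stop). The spring takes about 6 N to start moving and 10 N fully in, and pushes the shaft out again when let go.
- control_box: Fixed grey control box, 150 mm (x) by 200 mm (y) by 70 mm high, flat top panel, two white lamps (18 mm) at the far (+x) side of the panel. Origin: centre of its underside; the shaft's axis is at x = y = 0. It stands on the robot's left of the knob, turned up to +-0.35 rad.
- round_knob: Bystander: loose black round knob of another machine, 42 mm across the foot, 30 mm across the grip, 26 mm high, no pointer. Origin: centre of underside.
- tape_roll: Bystander: brown roll of tape lying flat, 100 mm outside, 76 mm inside diameter, 48 mm high. Origin: centre of underside.
- carton: Bystander: small brown carton, 70 by 110 by 50 mm. Origin: centre of underside.
- screwdriver: Bystander: screwdriver with a red handle lying on the bench, left of the control box, about 200 mm long.
- spindle (a joint): Turn of the D-shaft relative to the control box (rad, counter-clockwise from above positive; at 0 the shaft's flat faces the box's +x side, the side with the lamps); starts within +-0.35 and turns only stiffly (friction 0.08 N m, stops at +-0.8).
There are look-alikes about, which are no part of the job. What is shaped like the knob but pink or red is not meant.

How it is judged:
By the outcome, as a careful person would: the job done as asked, in the order asked, and still so for the second after the job is handed in, while the arm keeps its last pose, push and grip.
It also fails if it takes over 38 s, if anything falls off the work surface, if the arm or the gripper's body presses on something with over 40 N, if the wrist force passes 120 N, or if a joint passes its speed limit or range.

## Working session

There is one attempt and no reset: what is moved stays moved. The work goes in short steps, each a Python script; the robot and the scene stay as the last script left them, time stands still between calls to the robot, and variables do not carry over. Pictures are saved under pics/ and viewed, at most 10 in all, crops included, and the job is handed in when it is done.

```bash
mkdir -p pics
cat > h.py <<'E'
import numpy as np, cv2
from plant import manip
def save(img,name): cv2.imwrite('pics/'+name,cv2.cvtColor(np.asarray(img),cv2.COLOR_RGB2BGR))
def ray(c,px):
    K=np.array(c['K']);k1=c['k1'];R=np.array(c['R']);t=np.array(c['t'])
    d=np.array([k1,0,0,0,0.])
    n=cv2.undistortPointsIter(np.array([[px]],float),K,d,None,None,(3,100,1e-10))[0,0]
    return -R.T@t, R.T@np.array([n[0],n[1],1.])
def atz(c,px,z):
    o,d=ray(c,px); return o+d*(z-o[2])/d[2]
def tri(obs):
    A=np.zeros((3,3));b=np.zeros(3)
    for c,p in obs:
        o,d=ray(c,p);d/=np.linalg.norm(d);M=np.eye(3)-np.outer(d,d);A+=M;b+=M@o
    return np.linalg.solve(A,b)
def proj(c,X):
    R=np.array(c['R']);rv=cv2.Rodrigues(R)[0]
    return cv2.projectPoints(np.array(X,float).reshape(-1,1,3),rv,np.array(c['t'],float),np.array(c['K']),np.array([c['k1'],0,0,0,0.]))[0][:,0]
E
python3 - <<'E'
from h import *
s=manip.state();print(s)
for n in('scene','top','wrist'):
    c=manip.calibration(n);print(n,c)
    im=manip.snapshot(n);np.save('pics/%s0.npy'%n,im);save(im,n+'0.png')
E
```

```text
{'time_s': 0.0, 'joint_pos': array([-1.39811541,  0.47782917,  0.02229721,  1.55644061, -0.01149768,
        1.10927977, -0.08309518]), 'qd': array([-2.34084134e-04,  1.33189554e-03, -1.92707217e-03,  6.62508344e-05,
       -2.63082675e-04, -9.40063340e-04,  1.07313329e-03]), 'joint_efforts': array([-8.35393839e-04, -5.96449256e+01,  1.60739467e+00, -2.81203526e+01,
        1.24043811e-02,  9.42724786e-03,  9.69626683e-06]), 'tool_pos': array([186.87370632, 648.00923987, 230.30996599]), 'orientation': array([-6.86097470e-05,  1.39897333e-01,  9.90165592e-01, -9.12131981e-04]), 'ft_force': array([-0.1137013 ,  0.50866649,  0.11205505]), 'wrist_torque': array([-0.02903041,  0.03968442,  0.02222198]), 'grip_force': 0.0, 'finger_gap': 1.0001116860440384}
scene {'K': array([[398.78135881,   0.        , 279.9974921 ],
       [  0.        , 398.78135881, 208.84712047],
       [  0.        ,   0.        ,   1.        ]]), 'k1': -0.04184094255477819, 'R': array([[ 0.04615594,  0.9989032 , -0.00787532],
       [ 0.78739213, -0.04123194, -0.61507199],
       [-0.6147221 ,  0.02218826, -0.788431
[... 170 characters left out ...]
92204],
       [  0.        ,   0.        ,   1.        ]]), 'k1': -0.07448962784064507, 'R': array([[ 0.0246207 , -0.99926552,  0.02936394],
       [-0.99507352, -0.02731791, -0.09530178],
       [ 0.09603395, -0.02687289, -0.99501524]]), 't': array([ 12.53492269, 596.90582887, 991.42634069])}
wrist {'K': array([[314.76595698,   0.        , 274.6980521 ],
       [  0.        , 314.76595698, 212.16413018],
       [  0.        ,   0.        ,   1.        ]]), 'k1': -0.04011125273521968, 'R': array([[ 0.27696147,  0.96087754, -0.00258834],
       [ 0.92742471, -0.26661253,  0.26229978],
       [ 0.25134789, -0.07504742, -0.96498297]]), 't': array([-674.05995693,  -34.97947933,  378.49950521])}
```

View pics/top0.png

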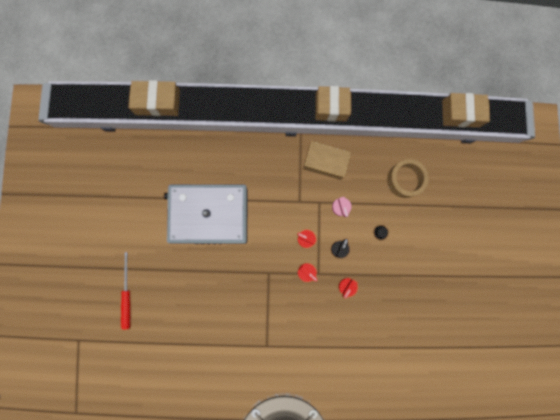

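View pics/scene0.png

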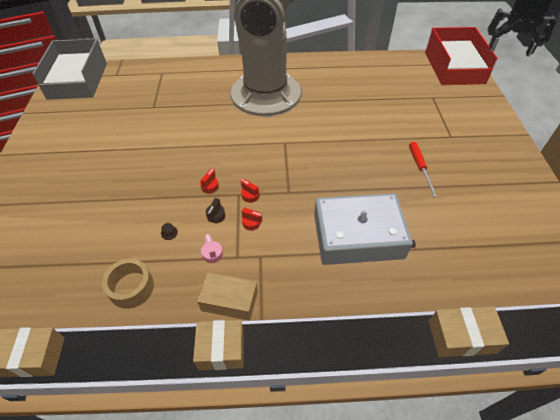

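```bash
cat >> h.py <<'E'
from scipy.spatial.transform import Rotation as Ro
def down(yaw):
    "tool down, tool x axis at world angle yaw"
    x=np.array([np.cos(yaw),np.sin(yaw),0]);z=np.array([0,0,-1.]);R=np.c_[x,np.cross(z,x),z]
    q=Ro.from_matrix(R).as_quat();return q[[3,0,1,2]]
E
python3 - <<'E'
from h import *
t,s,w=[manip.calibration(n) for n in('top','scene','wrist')]
for n,a,b in[('knob',(341,249),(216,212)),('shaft',(206.5,213),(363,214)),('pink',(342,207),(212,250)),('r1',(307,239),(251,218)),('r2',(307,273),(250,190)),('r3',(348,288),(209,182))]:
    print(n,tri([(t,a),(s,b)]).round(1),atz(t,a,20).round(1),atz(s,b,20).round(1))
print('cam-tcp',-w['R'].T@w['t']-manip.state()['tool_pos'])
yaw=np.arctan2(.277,-.96);print(yaw)
for c,im in((t,'top0'),(s,'scene0')):
    pass
a=np.load('pics/top0.npy')[190:310,270:400];b=np.load('pics/top0.npy')[170:260,150:260]
c=np.load('pics/scene0.npy')[160:270,160:280]
f=lambda i,k:cv2.resize(i,None,fx=k,fy=k,interpolation=cv2.INTER_CUBIC)
A=[cv2.resize(i,(390,300),interpolation=cv2.INTER_CUBIC) for i in (a,c)]
save(np.hstack(A),'crops.png')
for p,y in(((600,210,300),yaw),((600,-100,300),yaw),((600,210,300),0),((600,-130,300),np.pi),((600,-130,300),0)):
    print(p,y,manip.inverse_kinematics(p,down(y)))
E
```

```text
knob [ 504.7 -138.5   16.1] [ 504.6 -139.6   20. ] [ 508.  -136.1   20. ]
shaft [584.4 208.1  88.6] [590.4 218.2  20. ] [533.3 228.7  20. ]
pink [ 616.8 -141.1   16.2] [ 616.4 -141.1   20. ] [ 619.3 -139.6   20. ]
r1 [528.9 -49.1  17. ] [528.8 -48.9  20. ] [531.2 -48.7  20. ]
r2 [439.7 -50.9  19.5] [439.8 -50.5  20. ] [440.1 -51.2  20. ]
r3 [ 402.4 -160.6   15.6] [ 402.8 -159.4   20. ] [ 406.3 -160.    20. ]
cam-tcp [-62.91405544  18.6696624  142.24406436]
2.860680957632618
(600, 210, 300) 2.860680957632618 [-0.66695951  0.36625041  0.31296007  1.58988313 -0.11838163  1.20415739
  0.95894822]
(600, -100, 300) 2.860680957632618 [-0.56061953  0.39951856  0.84789188  1.68009432 -0.31747973  1.20650518
  1.65284427]
(600, 210, 300) 0 [-0.98487761  0.43787502  0.775817    1.61090873 -0.3210872   1.22519962
 -1.71707214]
(600, -130, 300) 3.141592653589793 [-0.51623638  0.41714787  0.86562669  1.66719224 -0.33553728  1.21388656
  1.99691579]
(600, -130, 300) 0 [-0.59564271  0.46665473  1.0043808   1.67132879 -0.41385808  1.23466744
 -1.07054397]
```

View pics/crops.png

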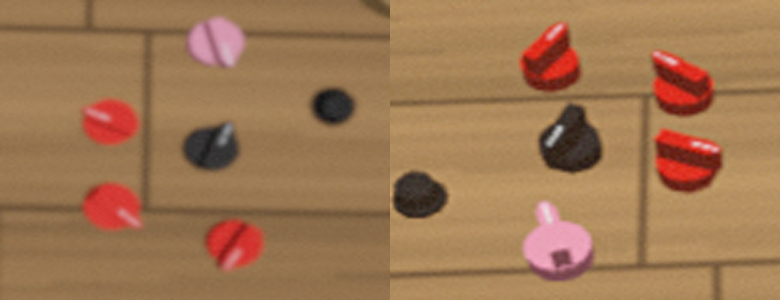

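Run:
```python
from h import *
q=down(0.)
ims=[]
def shot(n):
    manip.sleep(.3);c=manip.calibration('wrist');im=manip.snapshot('wrist');np.savez('pics/%s.npz'%n,im=im,**c);ims.append(im);return c
manip.goto((519,209,200),q)
manip.servo_line((519,209,125))
a=shot('sA');print(proj(a,[584,208,97]))
manip.servo_line((625,209,125))
b=shot('sB');print(proj(b,[584,208,97]),manip.state()['time_s'])
out=[]
for im,c in zip(ims,(a,b)):
    p=proj(c,[584,208,90])[0].astype(int);y,x=[int(np.clip(v,50,m-50)) for v,m in((p[1],420),(p[0],560))]
    print('crop origin',x-50,y-50); out.append(cv2.resize(im[y-50:y+50,x-50:x+50],(400,400),interpolation=cv2.INTER_CUBIC))
save(np.hstack(out),'shaft.png')
save(cv2.resize(np.hstack(ims),(800,300)),'shaftfull.png')
```

```text
[[277.11208085 131.30108197]]
[[276.72102337 308.17324073]] 4.35
crop origin 227 81
crop origin 226 252
```

View pics/shaft.png

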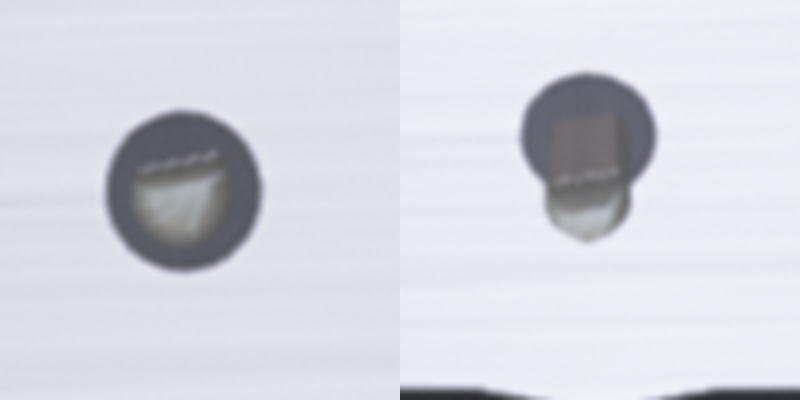

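View pics/shaftfull.png

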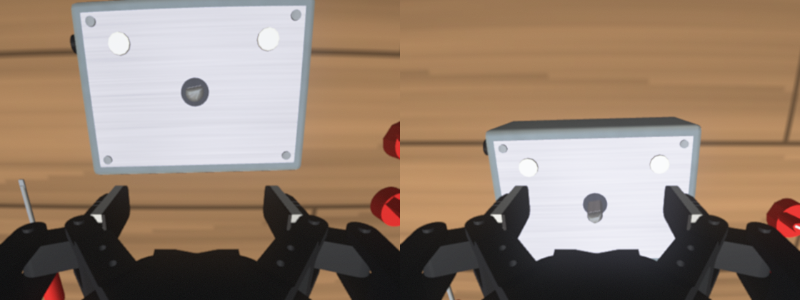

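Run:
```python
from h import *
D=[dict(np.load('pics/%s.npz'%n)) for n in('sA','sB')]
L=[((261.5,123.5),(281.5,119.25)),((264.75,298),(281,295))]
for i in(0,1): print('edge end',tri([(d,l[i]) for d,l in zip(D,L)]).round(1))
for d,l in zip(D,L):
    a,b=[atz(d,p,92) for p in l];m=(a+b)/2;v=(a-b)[:2];ang=np.arctan2(-v[0],v[1]);
    n=np.array([np.cos(ang),np.sin(ang)]);print('yaw',ang,'len',np.hypot(*v),'centre',m[:2]-4*n)
C=[]
for d,o in zip(D,((227,81),(226,252))):
    g=cv2.cvtColor(d['im'],cv2.COLOR_RGB2GRAY)[o[1]:o[1]+90,o[0]:o[0]+100]
    cs,_=cv2.findContours((g<150).astype(np.uint8),cv2.RETR_EXTERNAL,cv2.CHAIN_APPROX_NONE)
    c=max(cs,key=cv2.contourArea)[:,0]+np.array(o)
    if o[0]==226: c=c[c[:,1]<252+42]
    W=np.array([atz(d,p,70)[:2] for p in c.astype(float)])
    A=np.c_[2*W,np.ones(len(W))];x=np.linalg.lstsq(A,(W**2).sum(1),rcond=None)[0];print('collar centre',x[:2],np.sqrt(x[2]+x[0]**2+x[1]**2),len(c))
    C.append(proj(d,[x[0],x[1],70])[0])
print('collar tri',tri(list(zip(D,C))))
```

```text
edge end [588.1 215.9  92. ]
edge end [590.3 205.5  92.1]
yaw 0.20266576769838862 len 11.013732034032444 centre [585.23697014 210.20187112]
yaw 0.20483937264577126 len 10.367099073119249 centre [585.22777486 209.57373567]
collar centre [585.22362865 210.6353073 ] 11.482599226817777 109
collar centre [584.91271544 210.58582195] 11.268174484795592 60
collar tri [585.22578576 210.60690639  70.58130887]
```

Run:
```python
from h import *
k=-.6;q=down(k);u=np.array([np.cos(k),np.sin(k),0])
P=np.array([505,-138.5,0])
manip.servo_line((600,209,190),feed=250)
ims=[];cs=[]
def shot(n):
    manip.sleep(.3);c=manip.calibration('wrist');im=manip.snapshot('wrist');np.savez('pics/%s.npz'%n,im=im,**c);ims.append(im);cs.append(c)
manip.goto(P-50*u+[0,0,130],q); shot('kA')
manip.servo_line(P+25*u+[0,0,130]); shot('kB')
print(manip.state()['time_s'],manip.state()['joint_pos'].round(2))
out=[]
for im,c in zip(ims,cs):
    p=proj(c,P+[0,0,20])[0].astype(int);y,x=[int(np.clip(v,60,m-60)) for v,m in((p[1],420),(p[0],560))]
    print('crop origin',x-60,y-60); out.append(cv2.resize(im[y-60:y+60,x-60:x+60],(400,400),interpolation=cv2.INTER_CUBIC))
save(cv2.convertScaleAbs(np.hstack(out),alpha=1.6),'knob.png')
```

```text
7.45 [-0.46  0.52  0.83  2.   -0.51  0.85 -1.51]
crop origin 216 89
crop origin 215 177
```

View pics/knob.png

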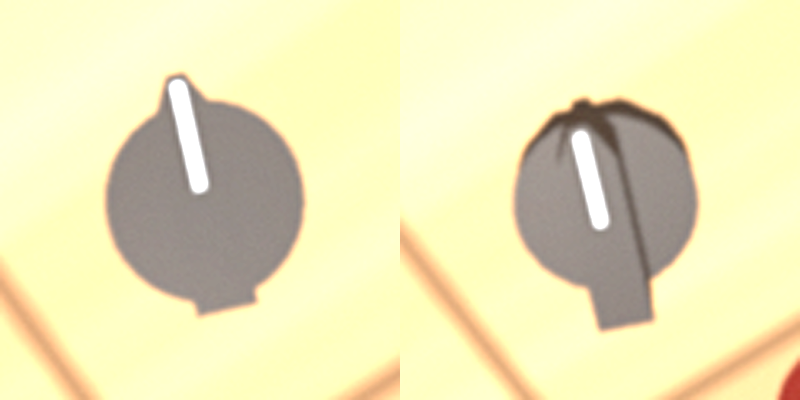

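Run:
```python
from h import *
D=[dict(np.load('pics/%s.npz'%n)) for n in('kA','kB')];O=np.array([(216,89),(215,177)])
pts=dict(nose=((177,82),(180,132)),tail=((199,191),(199,227)),bl=((198,314),(200,329)),br=((257,300),(254,318)))
T={n:tri([(d,np.array(p)*.3+o-.35) for d,p,o in zip(D,v,O)]) for n,v in pts.items()}
for n in T: print(n,T[n].round(1))
z=46
for i,d in enumerate(D):
    a,b,l,r=[atz(d,np.array(pts[n][i])*.3+O[i]-.35,z) for n in('nose','tail','bl','br')]
    v=a-b;w=l-r;y1=np.arctan2(v[1],v[0]);y2=np.arctan2(-w[0],w[1]);m=(l+r)/2;e=a-m;y3=np.arctan2(e[1],e[0]);
    print('yaw',y1,y2,y3,'bar w',np.hypot(*w[:2]),'backmid',m,'centre',(m+22*np.array([np.cos(y3),np.sin(y3),0])).round(1),'line',np.hypot(*v[:2]))
g=cv2.cvtColor(D[0]['im'],cv2.COLOR_RGB2HSV)
s=atz(D[0],np.array((205,200))*.3+O[0],20);print('skirt',s)
```

```text
nose [ 529.5 -149.    44.5]
tail [ 508.6 -140.1   46.2]
bl [ 486.6 -125.1   44.4]
br [ 482.  -137.5   45.1]
yaw -0.3957929658197538 -0.36289099617809173 -0.37329648784594344 bar w 13.184967326404513 backmid [ 484.5282989  -131.34244319   46.        ] centre [ 505.  -139.4   46. ] line 22.64534179452798
yaw -0.41426981211958225 -0.3797151585026717 -0.3727015797446999 bar w 13.055027380473751 backmid [ 484.77829376 -131.69178937   46.        ] centre [ 505.3 -139.7   46. ] line 23.109667376066643
skirt [ 504.36595882 -139.49900247   20.        ]
```

Run:
```python
from h import *
k=-.385;q=down(k)
manip.move_gripper(.55)
manip.goto((505,-139.5,110),q)
print(manip.servo_line((505,-139.5,24),feed=80,guard=8),manip.state()['tool_pos'],manip.state()['finger_gap'])
manip.move_gripper(0.)
s=manip.state();print(s['finger_gap'],s['grip_force'],s['ft_force'],s['tool_pos'])
manip.servo_line((505,-139.5,150),feed=150)
manip.sleep(.2)
s=manip.state();print(s['finger_gap'],s['grip_force'],s['ft_force'],s['tool_pos'],s['time_s'],s['joint_pos'].round(2))
im=manip.snapshot('wrist');save(im,'held.png')
print(manip.inverse_kinematics((585.2,210.4,150),down(.203)))
```

```text
False [ 505.39036788 -139.63131874   24.42359047] 0.5481493340606018
0.14744408017632887 59.151424169540405 [-0.52817335  0.07051395  6.07733788] [ 505.43954257 -139.57340959   24.50737593]
0.14915926392269577 58.39723527431488 [-0.31119955  0.7677973  -0.36412543] [ 504.46091733 -139.48135843  149.23737455] 11.025 [-0.49  0.43  0.82  2.03 -0.42  0.85 -1.39]
[-0.90959353  0.54909779  0.64475106  1.79579147 -0.4016862   0.93112313
 -1.45874127]
```

View pics/held.png

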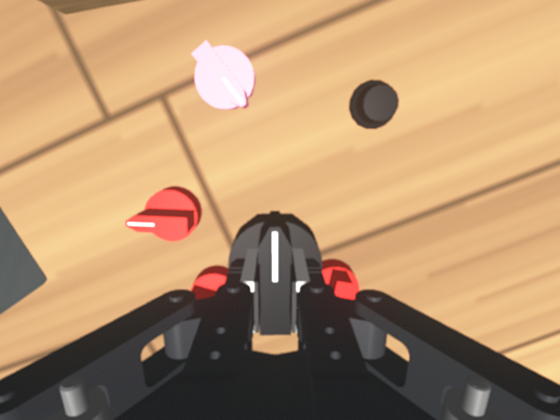

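Run:
```python
from h import *
c=manip.calibration('wrist');s=manip.state();tp=s['tool_pos'];w,x,y,z=s['orientation'];R=Ro.from_quat([x,y,z,w]).as_matrix()
for p in((275,232),(275,281)):print(R.T@(atz(c,p,tp[2]+22)-tp))
P=np.array([585.2,210.4,0]);q=down(.203)
manip.servo_line(P+[0,0,155],feed=220,rot=q)
manip.sleep(.3);s=manip.state();print(s['tool_pos'],s['ft_force'],s['time_s'],s['finger_gap'])
manip.servo_line(P+[0,0,125],feed=80)
g=manip.servo_line(P+[0,0,99],feed=30,guard=6)
s=manip.state();print(g,s['tool_pos'],s['ft_force'],s['wrist_torque'],s['time_s'],s['finger_gap'])
save(manip.snapshot('wrist'),'ins.png')
```

```text
[ 25.83331793  -0.12672858 -22.03079275]
[  4.03909054  -0.1175149  -22.00489211]
[585.20172652 210.00364572 155.05753193] [ 0.25202993  0.45910274 -0.57906038] 13.1583 0.15106841851377276
True [585.73292557 210.57460246 101.06421919] [-1.22700355 -0.60032604  7.61773984] [-0.06180607  0.32658586 -0.02124902] 14.45 0.1475036883316319
```

Run:
```python
from h import *
P=np.array([585.2,210.4,0])
for z in np.arange(100,88,-1.):
    manip.servo_line(P+[0,0,z],feed=20);manip.sleep(.25)
    s=manip.state();print(z,s['tool_pos'].round(2),s['ft_force'].round(2),s['wrist_torque'].round(2),round(s['finger_gap'],4))
    if s['ft_force'][2]>22: break
manip.sleep(.5);s=manip.state();print(s['tool_pos'],s['ft_force'],s['grip_force'],s['time_s'])
im=manip.snapshot('wrist');sc=manip.snapshot('scene')
a=cv2.resize(im[150:420,130:430],(400,360));b=cv2.resize(sc[130:280,280:447],(400,360),interpolation=cv2.INTER_CUBIC)
save(np.hstack([a,b]),'pressed.png')
```

```text
100.0 [585.73 210.54 100.78] [-1.03 -0.09  6.63] [ 0.06  0.19 -0.05] 0.1461
99.0 [585.72 210.55  99.86] [-0.16 -0.46  7.68] [-0.02  0.3  -0.05] 0.1491
98.0 [585.74 210.56  98.94] [-0.94 -0.46  9.26] [-0.04  0.36  0.04] 0.1487
97.0 [585.78 210.58  98.25] [-2.01  0.44 10.45] [-0.13  0.51  0.03] 0.1471
96.0 [585.91 210.6   98.06] [-4.76 -1.4  17.58] [-0.2   1.15  0.01] 0.1473
95.0 [586.03 210.61  97.87] [-6.61 -1.   25.23] [-0.3   1.66 -0.03] 0.1506
[586.06946257 210.6085315   97.8949844 ] [-7.13040748 -0.64688811 24.29356137] 62.17250347137451 18.0
```

View pics/pressed.png

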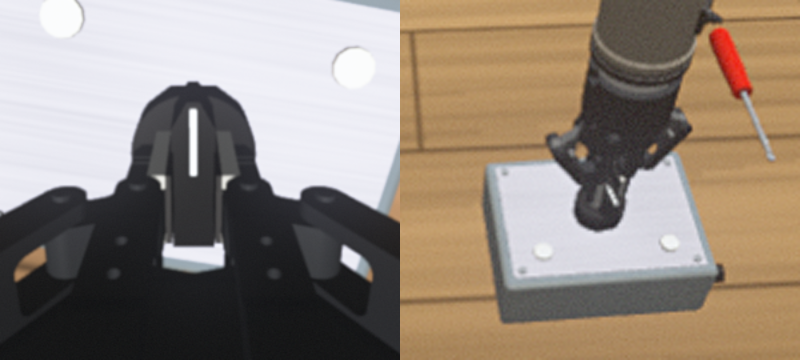

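```bash
python3 -c "
from h import *
print(manip.hand_in())"
```

```text
the job is handed in; nothing more can be done
None
```

The black knob is fully home on the D-shaft with its flat aligned, the shaft is pressed to its stop, and I handed in at about 18 s with the arm still pressing the knob down at about 24 N.

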